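# Turn the cue book's stiff leaf

## Task

A small transmitter pack has been left on the bare page of the open cue book, just where the partly raised stiff leaf has to land. First push the pack off the book with the fingertips so that it lies flat on the table, then push the leaf gently over its spine and press it down until it lies fully flat on the other page. Do not pick anything up or tip the pack over, and leave everything else where it stands.

Things in the scene. Friction and masses are not known exactly. Their poses are not given: they have to be found in the camera images.
- book: the open cue book, a black board 184 mm (its x) by 290 mm (its y) and 5 mm thick, fixed to the table, with ruled white paper on both pages. Origin: centre of its underside, on the table. Its z is up. The spine runs along its x through the origin, with steel hinge barrels 10 mm thick whose axis is 7 mm above the table. The leaf starts over the page on the +y side; the bare page, where the pack lies and the leaf must land, is on the -y side
- leaf (a joint): angle in rad of the stiff leaf about the spine: 0 flat on the book's +y page, 1.57 upright, 3.14 (its stop) flat on the -y page. Starts between 0.3 and 0.7. The hinge is stiff: the leaf stays at whatever angle it is left and does not fall by itself; about 0.1 N m of hinge friction plus its weight (about 90 g) must be overcome, so a few newtons at its free edge move it
- leaf_edge (a point): middle of the leaf's free edge, at half its thickness. The leaf is a grey plastic panel with paper on both faces, 176 mm along the spine, 4 mm thick, its free edge 140 mm from the hinge axis, the panel beginning 10 mm from the axis
- pack: the belt transmitter pack, a dark plastic flat box 80 mm (its x) by 58 mm (its y) by 22 mm high, about 150 g, lying on the bare page roughly lengthways along the spine. Origin: centre of its underside, on the page's surface (5 mm above the table) at the start. The table beyond the outer (-y) edge of that page is free of things
- cup: bystander, to be left alone: paper drinks cup with a lid and short straw, 73 mm across, 101 mm high to the lid. Origin: centre of its underside, on the table
- brick: bystander, to be left alone: black plug-in power adapter, 62 x 46 x 34 mm. Origin: centre of its underside, on the table
- desk_mic: bystander, to be left alone: microphone on a round weighted desk foot 84 mm across; about 130 mm long and 125 mm high. Origin: centre of its underside, on the table
- battery_box: bystander, to be left alone: small cardboard carton, 55 x 30 x 50 mm high. Origin: centre of its underside, on the table
- lens: bystander, to be left alone: black lens adapter ring with glass, a disc 64 mm across and 24 mm high. Origin: centre of its underside, on the table
- marker: bystander, to be left alone: thick white stub marker standing on end, 27 mm across, 77 mm high. Origin: centre of its underside, on the table

How it is judged:
By the outcome, as a careful person would: the job done as asked, in the order asked, and still so for the second after the job is handed in, with the robot touching nothing.
It also fails if it takes over 61 s, if anything falls off the work surface, if the arm or the gripper's body presses on something with over 40 N, if the wrist force passes 120 N, or if a joint passes its speed limit or range.

## Robot

A 6-joint arm with a two-finger parallel gripper is mounted at the origin on the work surface. World frame = base frame: x ahead of the robot, y to its left, z up, the work surface at z = 0. Lengths are in mm, angles in rad, forces in N, time in s.
With the tool pointing down it reaches from about 325 to 900 mm from the base axis. Payload 3.5 kg.
Tool frame: the origin (TCP) lies between the finger pads; the fingertips stand 19 mm ahead of it and the grasp point (between the pads) is the TCP (manip.finger_overhang is the distance from the TCP to the fingertips, in mm); z points along the fingers, y is the direction in which the jaws open and shut (so a half turn about z gives the same grasp; the last joint's range is limited). The gripper opens to 85 mm and grips with 20 to 120 N. Pads are 22 mm wide; open, the fingers measure 114 mm over their backs; the gripper's body (76 mm by 85 mm) begins 54 mm behind the grasp point. The pads swing forward as they close: fully open they stand 13 mm farther back than shut.
Start: joints at [-1.344, 0.276, -0.026, 1.268, 0, 1.467], TCP at [202.396, -591.318, 250.313] pointing down, gripper open.
Joint ranges: [-3.12, 3.12], [-0.85, 1.88], [-1.08, 1.24], [-1.95, 2.15], [-1.57, 1.53], [-3.14, 3.14]. Speed limits (rad/s): [2.57, 2.57, 3.14, 3.14, 3.14, 3.14].

## Interface

Orientations are given as a unit quaternion [w, x, y, z].
In Python, from bench import sensors, capture, sign_off, manip gives the robot as it stands.
- The arm moves only by the tool play_rows, never from a script. Its arguments are lists of equal length, an entry for each row: "rot": the turn, a rotation vector about the tool's x, y, z in degrees, a list of three; "xyz": the shift along the tool's x, y, z in m, a list of three; "jaw": the opening in per cent of the stroke, from 0 (shut) to 100 (fully open). A call has 1 to 20 rows; each row is the pose to reach, as a shift and turn from the pose commanded when the call began, along the tool's axes at that moment; what a row does not reach only later rows make up. A row lasts 1/8 s, in which the tool goes at most 62.5 mm and 10.7 degrees, less where a joint would pass 70% of its speed; a pose out of reach is approached as far as the arm can. A call with a gripper value outside its range is refused whole. The fingers move at their own pace and stop on an object; "grip_force" is the grip in N (left out, the last holds). Time passes only in rows, so rows that repeat a pose let the fingers close. It gives the time, the measured TCP pose, the force and the opening at its end, in the units of the state.
- sensors.read_state(): the state, without advancing time (a new reading comes with each control period).
- capture(name): name is "scene" or "top" or "wrist"; returns a dict with "color" (384x512x3 uint8, blue, green, red), "fx", "fy", "cx", "cy" (pixels), "position" and "orientation" of the camera in the world; the wrist camera has in their place "mount" (4x4, takes a point from camera to tool coordinates, whose origin is the TCP and whose axes are the flange's). Camera axes: x right, y down, z forward; pixel columns grow to the right and rows downward; lengths in mm; the calibration is good to about 2 mm. A picture is of the moment at which its call begins: read the wrist's pose just before it. There is no depth.
- sign_off(): hands the job in, once; it reports no verdict.
The state is a dict: "time": time; "joints": joint angles; "joint_vel": joint speeds; "effort": joint torques, N m; "tool_pos": TCP position; "orientation": TCP orientation; "ft_force": force on the tool from outside, world axes, zero at the start; "torque": the same for the moment, N m; "gripper_width": finger opening in mm.
Only numpy, scipy, OpenCV 4.12 (cv2) and the standard library are available. Lean on these libraries where they do the work, as an engineer would, in place of code of your own. Each camera call takes 0.05 s, during which the arm holds its last target.

## Working session

There is one attempt and no reset: what is moved stays moved. The work goes in short steps, Python scripts to look and compute and a tool call to move; the robot and the scene stay as the last step left them, time stands still between calls to the robot, and variables do not carry over. Pictures are saved under pics/ and viewed, and the job is handed in when it is done.

Besides the shell and the picture viewer there is one more tool, called as name(argument=value, ...), one argument or row to a line, values as JSON. play_rows: Moves the arm, as the interface text tells. Its arguments: {"type":"object","properties":{"rot":{"type":"array"},"xyz":{"type":"array"},"jaw":{"type":"array"},"grip_force":{"type":"number"}},"required":["rot","xyz","jaw"]}

```bash
mkdir -p pics; ls; python3 - <<'E'
from bench import sensors, capture, manip
import cv2
print(sensors.read_state()); print([ (a,getattr(manip,a)) for a in dir(manip) if a[0]!='_'])
for n in ("scene","top","wrist"):
    c=capture(n); cv2.imwrite(f"pics/{n}0.png",c["color"]); print(n,{k:v for k,v in c.items() if k!="color"})
E
```

```text
pics
{'time': 0.0, 'joints': array([-1.34437977e+00,  2.77167587e-01, -2.79028883e-02,  1.26797940e+00,
       -6.43714561e-06,  1.46741383e+00]), 'joint_vel': array([-0.00108889, -0.00090404, -0.00035033, -0.00110628, -0.00036959,
       -0.00110975]), 'effort': array([ 1.60217252e-03, -4.45504260e+01,  2.95206964e+01,  1.63195620e-02,
       -1.42012141e-04, -8.32864146e-06]), 'tool_pos': array([ 202.2408541 , -590.5947283 ,  249.12779544]), 'orientation': array([-1.12444694e-03,  9.86434227e-01,  1.64153120e-01, -7.24846944e-05]), 'ft_force': array([-1.47828435,  0.3587812 ,  0.05427109]), 'torque': array([ 0.01963791, -0.02053875,  0.03185178]), 'gripper_width': 85.40597845955674}
[('IKError', <class 'bench.IKError'>), ('finger_overhang', 19.0)]
scene {'fx': 420.176020233095, 'fy': 420.176020233095, 'cx': 259.1776676956135, 'cy': 191.23948337982037, 'position': array([1068.88842228,  299.79390527,  786.68911899]), 'orientation': array([-0.15444545,  0.51205111,  0.80558708, -0.25491119])}
top {'fx': 355.89354484716563, 'fy': 355.89354484716563, 'cx': 259.05620582378816, 'cy': 193.8225146220311, 'position': array([456.70955758,  91.1220752 , 772.24589131]), 'orientation': array([ 0.07529501, -0.69361705,  0.71222195, -0.07723951])}
wrist {'fx': 323.77236494450756, 'fy': 323.77236494450756, 'cx': 253.99211391612715, 'cy': 195.92870471712564, 'mount': array([[ 3.80285382e-04, -9.61169990e-01, -2.75956711e-01,
         6.89825663e+01],
       [ 9.99999790e-01,  5.10501322e-04, -4.00038281e-04,
         5.35028633e-01],
       [ 5.25381056e-04, -2.75956501e-01,  9.61169982e-01,
        -1.23405280e+02],
       [ 0.00000000e+00,  0.00000000e+00,  0.00000000e+00,
         1.00000000e+00]])}
```

View pics/scene0.png

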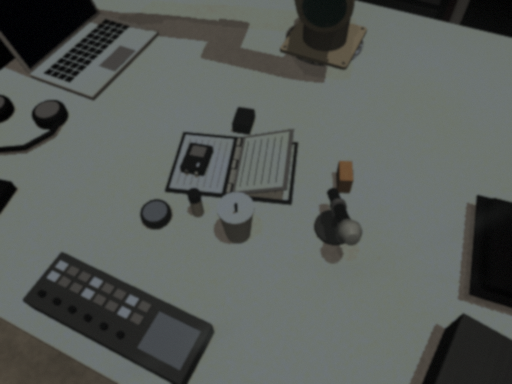

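View pics/top0.png

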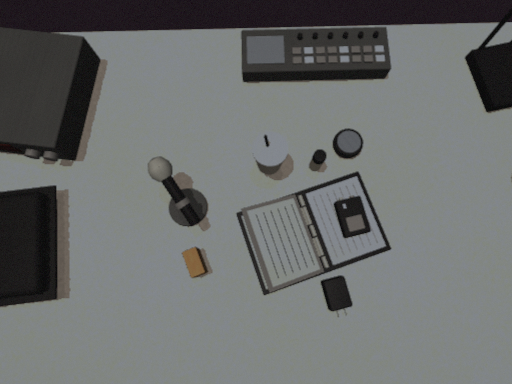

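View pics/wrist0.png

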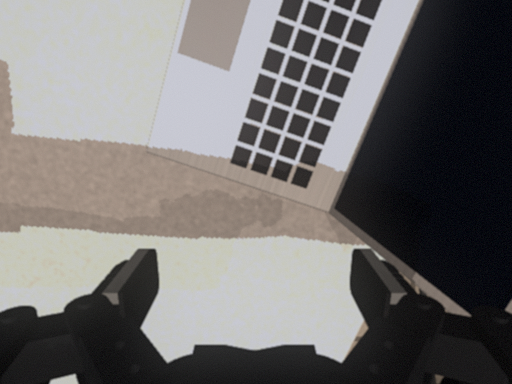

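The scene view shows the book centred near (235,165) with the pack on its left page. In the top view, the book spans (240,212), (358,175), (388,237) and (267,290). The leaf is on the left (+y) page, the pack is at (352,217), the brick at (337,293), the marker at (319,158), the cup at (270,155) and the lens at (348,143). Next I'll zoom in.

```bash
cat > h.py <<'E'
import numpy as np, cv2
from scipy.spatial.transform import Rotation as R
from bench import sensors, capture
def rm(q): return R.from_quat([q[1],q[2],q[3],q[0]]).as_matrix()
def cam(c,st=None):
    if 'mount' in c:
        T=np.eye(4);T[:3,:3]=rm(st['orientation']);T[:3,3]=st['tool_pos'];M=T@c['mount'];return M[:3,:3],M[:3,3]
    return rm(c['orientation']),np.array(c['position'])
def ray(c,uv,st=None):
    Rm,p=cam(c,st);uv=np.atleast_2d(uv).astype(float)
    d=np.c_[(uv[:,0]-c['cx'])/c['fx'],(uv[:,1]-c['cy'])/c['fy'],np.ones(len(uv))]@Rm.T
    return p,d
def onz(c,uv,z,st=None):
    p,d=ray(c,uv,st);return p+d*((z-p[2])/d[:,2])[:,None]
def proj(c,X,st=None):
    Rm,p=cam(c,st);x=(np.atleast_2d(X)-p)@Rm
    return np.c_[c['fx']*x[:,0]/x[:,2]+c['cx'],c['fy']*x[:,1]/x[:,2]+c['cy']]
def tri(rays):
    A=np.zeros((3,3));b=np.zeros(3)
    for p,d in rays:
        d=d/np.linalg.norm(d);P=np.eye(3)-np.outer(d,d);A+=P;b+=P@p
    X=np.linalg.solve(A,b);return X,[np.linalg.norm(np.cross(X-p,d/np.linalg.norm(d))) for p,d in rays]
E
python3 - <<'E'
import cv2,numpy as np
a=cv2.imread('pics/top0.png')[120:320,225:405]
b=cv2.imread('pics/scene0.png')[95:250,135:375]
f=lambda x,s:np.clip(cv2.resize(x,None,fx=s,fy=s,interpolation=cv2.INTER_CUBIC).astype(float)*1.5,0,255).astype('uint8')
cv2.imwrite('pics/t1.png',f(a,3)); cv2.imwrite('pics/s1.png',f(b,3.3))
E
```

```text
(no output)
```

View pics/t1.png

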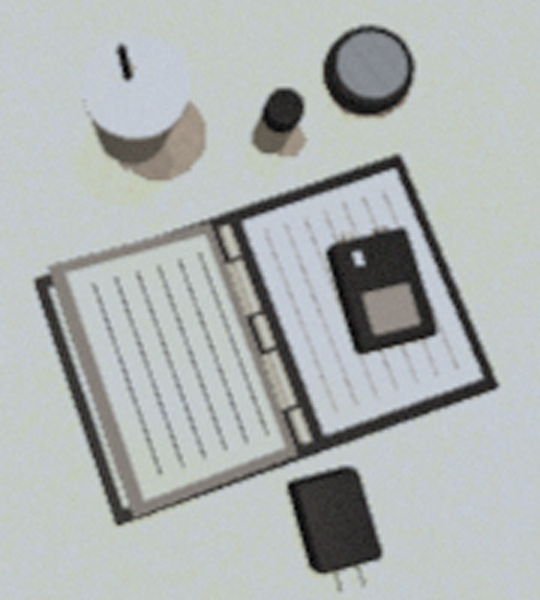

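View pics/s1.png

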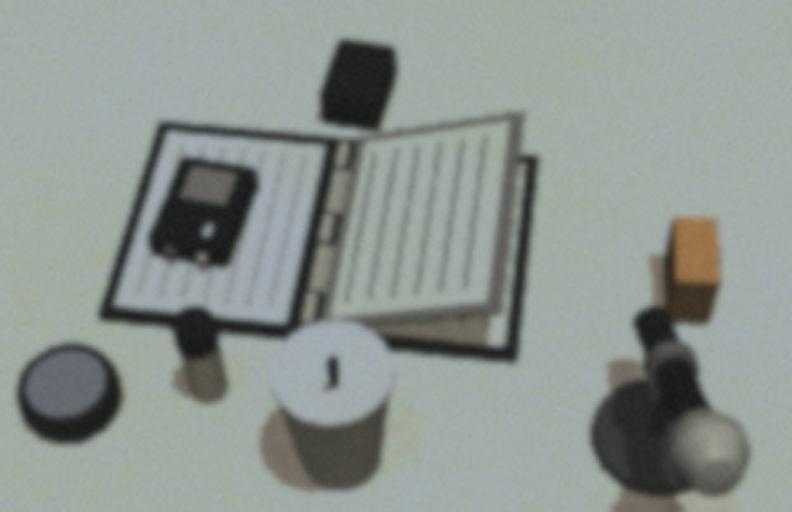

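```bash
python3 - <<'E'
from h import *
t=capture('top');s=capture('scene')
T=lambda l:np.array(l,float)/3+[225,120]-[1/3,1/3]
S=lambda l:np.array(l,float)/3.3+[135,95]-[.35,.35]
np.set_printoptions(precision=1,suppress=True)
bt=T([(400,157),(495,383),(122,523),(38,278)]); bs=S([(162,123),(103,318),(516,358),(537,157)])
# order top: far(-y,+x?),...
P=onz(t,bt,5);print('book top',P,[np.linalg.norm(P[i]-P[(i+1)%4]) for i in range(4)])
Q=onz(s,bs,5);print('book scene',Q,[np.linalg.norm(Q[i]-Q[(i+1)%4]) for i in range(4)])
for a,b in ((0,1),(1,0),(2,3),(3,2)):
    X,e=tri([(ray(t,bt[a])[0],ray(t,bt[a])[1][0]),(ray(s,bs[b])[0],ray(s,bs[b])[1][0])]);print(a,X,e)
c=P.mean(0);print('centre',c,Q.mean(0))
yd=(P[2]+P[3]-P[0]-P[1]);yd/=np.linalg.norm(yd);print('book y dir',yd)
lt=T([(50,268),(136,514)]); ls=S([(492,313),(522,113)])
for i in range(2):
    X,e=tri([(ray(t,lt[i])[0],ray(t,lt[i])[1][0]),(ray(s,ls[i])[0],ray(s,ls[i])[1][0])]);print('leaf',X,e, 'yb',(X-c)@yd)
pt=T([(330,243),(405,230),(436,330),(360,352)]);print('pack top',onz(t,pt,27),onz(t,pt,27).mean(0))
ps=S([(183,159),(257,172),(228,267),(152,242)]);print('pack scene',onz(s,ps,27),onz(s,ps,27).mean(0))
for nm,pts,z in (('cup',[(137,85)],101),('marker',[(285,110)],77),('lens',[(373,66)],24),('brick',[(334,515)],34)):
    print(nm,onz(t,T(pts),z))
for nm,pts,z in (('cup',[(333,370)],101),('marker',[(195,330)],77),('lens',[(65,385)],24),('brick',[(365,60)],34)):
    print(nm,onz(s,S(pts),z))
E
```

```text
book top [[ 669.2 -135.9    5. ]
 [ 500.7 -189.1    5. ]
 [ 411.7   79.3    5. ]
 [ 585.   135.2    5. ]] [np.float64(176.72383222096514), np.float64(282.85043373992175), np.float64(182.167455943709), np.float64(283.8634838677468)]
book scene [[ 500.  -190.     5. ]
 [ 672.7 -132.8    5. ]
 [ 583.5  137.5    5. ]
 [ 412.4   82.3    5. ]] [np.float64(181.91848232911784), np.float64(284.6394853666492), np.float64(179.83084205765743), np.float64(286.0272267150926)]
0 [ 670.3 -136.5    0. ] [np.float64(0.8506111188874916), np.float64(0.8506111188875463)]
1 [ 500.8 -189.     6.1] [np.float64(0.29587169074689057), np.float64(0.29587169074686154)]
2 [411.1  80.5   3. ] [np.float64(1.2637132146567964), np.float64(1.2637132146567498)]
3 [584.5 136.4   5.9] [np.float64(1.315711981490297), np.float64(1.315711981490257)]
centre [541.7 -27.6   5. ] [542.1 -25.8   5. ]
book y dir [-0.3  1.   0. ]
leaf [585.1 121.8  50. ] [np.float64(2.6776131431591996), np.float64(2.677613143159172)] yb 128.9505107518855
leaf [420.   70.7  54.7] [np.float64(0.1809887060558583), np.float64(0.1809887060558895)] yb 130.76568605952036
pack top [[ 601.1  -74.1   27. ]
 [ 609.1 -128.3   27. ]
 [ 537.2 -143.7   27. ]
 [ 523.3  -89.4   27. ]] [ 567.7 -108.9   27. ]
pack scene [[ 539.9 -144.    27. ]
 [ 528.3  -89.1   27. ]
 [ 611.6  -65.7   27. ]
 [ 614.9 -124.5   27. ]] [ 573.7 -105.8   27. ]
cup [[696.7  62.4 101. ]]
marker [[684.6 -39.   77. ]]
lens [[ 734.4 -116.3   24. ]]
brick [[414.8 -61.9  34. ]]
cup [[696.   63.4 101. ]]
marker [[692.8 -36.1  77. ]]
lens [[ 737.8 -116.    24. ]]
brick [[401.2 -65.1  34. ]]
```

```bash
cat >> h.py <<'E'
import json,os
BC=np.array([542.,-26.5]);BA=np.deg2rad(18.)
xb=np.array([np.cos(BA),np.sin(BA),0]);yb=np.array([-np.sin(BA),np.cos(BA),0]);zb=np.array([0,0,1.])
def book(p): # book->world
    return np.array([BC[0],BC[1],0])+p[0]*xb+p[1]*yb+p[2]*zb
def tobook(w):
    d=np.array(w)-[BC[0],BC[1],0];return np.array([d@xb,d@yb,d@zb])
def tool(tilt): # tool x=-yb dir, z down leaning to -yb by tilt(deg)
    B=np.c_[xb,yb,zb];t=np.deg2rad(tilt)
    z=np.array([0,-np.sin(t),-np.cos(t)]);y=np.array([-1.,0,0]);x=np.cross(y,z)
    return B@np.c_[x,y,z]
def getcmd():
    if os.path.exists('cmd.json'):
        d=json.load(open('cmd.json'));return np.array(d['p']),np.array(d['R'])
    s=sensors.read_state();return np.array([202.396,-591.318,250.313]),rm(s['orientation'])
def apply(rot,xyz): # record last row sent
    p,Rm=getcmd();p=p+Rm@(np.array(xyz)*1000);Rm=Rm@R.from_rotvec(np.deg2rad(rot)).as_matrix()
    json.dump(dict(p=p.tolist(),R=Rm.tolist()),open('cmd.json','w'))
def delta(pt,tilt,ref=None):
    "pt: book-frame TCP target"
    p,Rm=getcmd() if ref is None else ref
    return np.round(R.from_matrix(Rm.T@tool(tilt)).as_rotvec(degrees=True),1),np.round(Rm.T@(book(pt)-p)/1000,4)
E
python3 - <<'E'
from h import *
np.set_printoptions(precision=4,suppress=True)
t=capture('top')
T=lambda l:np.array(l,float)
print('mic foot',tobook(onz(t,T([[188,208]]),10)[0]),'head',tobook(onz(t,T([[160,168]]),110)[0]),'batt',tobook(onz(t,T([[195,262]]),50)[0]))
print(delta([1,-30,200],0))
E
```

```text
mic foot [134.8833 238.5116  10.    ] head [204.633 253.365 110.   ] batt [ 16.2276 252.1892  50.    ]
(array([-0. ,  0. , 90.9]), array([ 0.5048, -0.3943,  0.0506]))
```

```bash
sed -i 's/y=np.array(\[-1.,0,0\])/y=np.array([1.,0,0])/' h.py
python3 - <<'E'
from h import *
print(delta([1,-30,200],0)); print(tool(0).round(2))
E
```

```text
(array([ -0. ,  -0. , -89.1]), array([ 0.5048, -0.3943,  0.0506]))
[[-0.31  0.95  0.  ]
 [ 0.95  0.31  0.  ]
 [ 0.    0.   -1.  ]]
```

play_rows(
  rot=[
    [0, 0, -5],
    [0, 0, -12],
    [0, 0, -20],
    [0, 0, -28],
    [0, 0, -36],
    [0, 0, -44],
    [0, 0, -52],
    [0, 0, -60],
    [0, 0, -67],
    [0, 0, -74],
    [0, 0, -80],
    [0, 0, -85],
    [0, 0, -89],
    [0, 0, -89],
    [0, 0, -89],
  ],
  xyz=[
    [0.02, -0.015, 0],
    [0.06, -0.045, 0.002],
    [0.1, -0.08, 0.005],
    [0.145, -0.115, 0.01],
    [0.19, -0.15, 0.015],
    [0.235, -0.185, 0.02],
    [0.28, -0.22, 0.025],
    [0.325, -0.255, 0.03],
    [0.37, -0.29, 0.035],
    [0.415, -0.325, 0.04],
    [0.455, -0.355, 0.045],
    [0.485, -0.379, 0.05],
    [0.5, -0.39, 0.05],
    [0.505, -0.394, 0.05],
    [0.505, -0.394, 0.05],
  ],
  jaw=[90, 80, 70, 60, 50, 50, 50, 50, 50, 50, 50, 50, 50, 50, 50],
)

```text
time: 2.17
tool_pos: [552.5, -55.1, 200.3]
orientation: [0.0, 0.589, 0.808, -0.0]
ft_force: [0.3, 0.0, 0.4]
gripper_width: 42.8
```

```bash
python3 - <<'E'
from h import *
np.set_printoptions(precision=4,suppress=True)
apply([0,0,-89],[0.505,-0.394,0.05])
s=sensors.read_state();c=capture('wrist');t=capture('top')
print(s['time'],s['tool_pos'],getcmd()[0],tobook(s['tool_pos']),s['joints'],s['ft_force'],s['gripper_width'])
cv2.imwrite('pics/w1.png',c['color']);cv2.imwrite('pics/t2.png',t['color'])
E
```

```text
2.175 [552.4957 -55.1148 200.3458] [-327.4643 -231.4484  200.284 ] [  1.1395 -30.4577 200.3458] [-0.2157  0.1855 -0.2501  1.1352 -0.0003  1.0435] [0.3474 0.0252 0.3933] 42.77526281413756
```

View pics/w1.png

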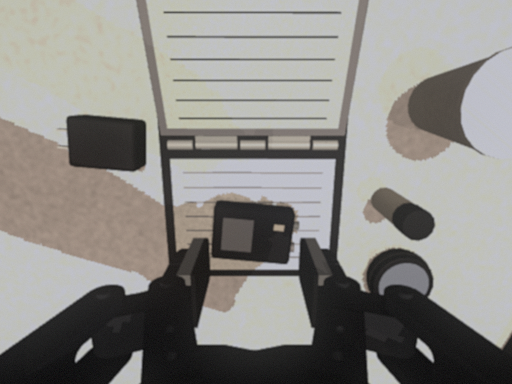

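```bash
python3 - <<'E'
from h import *
np.set_printoptions(precision=1,suppress=True)
s=sensors.read_state()
json.dump(dict(p=s['tool_pos'].tolist(),R=rm(s['orientation']).tolist()),open('cmd.json','w'))
c=capture('wrist')
g=cv2.resize(c['color'][110:290,130:380],None,fx=3,fy=3,interpolation=cv2.INTER_CUBIC);cv2.imwrite('pics/w1z.png',g)
for n,uv,z in (('hinge ends',[(163,143),(343,143)],12),('spine gap black line R/L',[(163,153),(343,153)],5),('pack top',[(217,202),(294,206),(291,263),(213,257)],27),('leaf top corners',[(147,0),(363,0)],40),('marker',[(413,221)],77),('brick',[(107,143)],34)):
    for w in onz(c,uv,z,s): print(n,tobook(w))
E
```

```text
hinge ends [-87.4   2.2  12. ]
hinge ends [84.8  1.7 12. ]
spine gap black line R/L [-90.1  -8.5   5. ]
spine gap black line R/L [87.4 -9.   5. ]
pack top [-35.9 -52.4  27. ]
pack top [ 38.  -56.6  27. ]
pack top [  36.8 -117.3   27. ]
pack top [ -42.  -110.4   27. ]
leaf top corners [-83.1 115.9  40. ]
leaf top corners [ 84.7 115.3  40. ]
marker [128.4 -53.6  77. ]
brick [-131.1    4.9   34. ]
```

View pics/w1z.png

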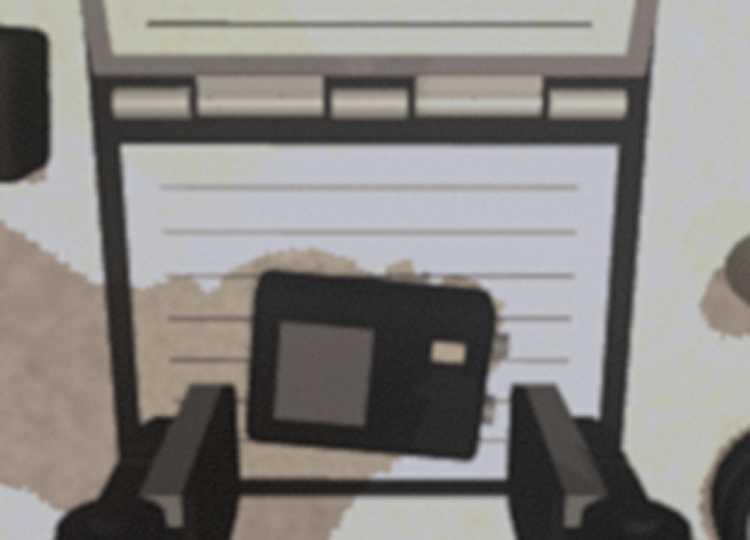

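The wrist view is aligned with the book: hinge barrels at row 143, pack at about (253,232) with a yaw of about -4°. In the book frame the pack is centred near (-1,-84), and all three views agree. Next the fingers go down between the spine and the pack.

play_rows(
  rot=[
    [0, 0, 0],
    [0, 0, 0],
    [0, 0, 0],
    [0, 0, 0],
    [0, 0, 0],
    [0, 0, 0],
    [0, 0, 0],
  ],
  xyz=[
    [-0.001, -0.001, 0.03],
    [-0.001, -0.001, 0.075],
    [-0.001, -0.001, 0.12],
    [-0.001, -0.001, 0.15],
    [-0.001, -0.001, 0.165],
    [-0.001, -0.001, 0.17],
    [-0.001, -0.001, 0.17],
  ],
  jaw=[50, 50, 50, 50, 50, 50, 50],
)

```text
time: 3.2
tool_pos: [552.7, -56.6, 31.2]
orientation: [0.001, 0.589, 0.808, 0.0]
ft_force: [0.6, -0.0, -0.1]
gripper_width: 42.6
```

```bash
python3 - <<'E'
from h import *
apply([0,0,0],[-.001,-.001,.17])
s=sensors.read_state();print(tobook(s['tool_pos']),s['ft_force'],tobook(getcmd()[0]))
cv2.imwrite('pics/w2.png',capture('wrist')['color'])
a=capture('scene')['color'][85:260,120:380];cv2.imwrite('pics/s2.png',cv2.resize(a,None,fx=3,fy=3))
E
```

```text
[  0.90691029 -31.98257164  31.1624496 ] [ 0.57489954 -0.00217205 -0.1302185 ] [ -0.38193121 -31.92866735  30.3684678 ]
```

View pics/w2.png

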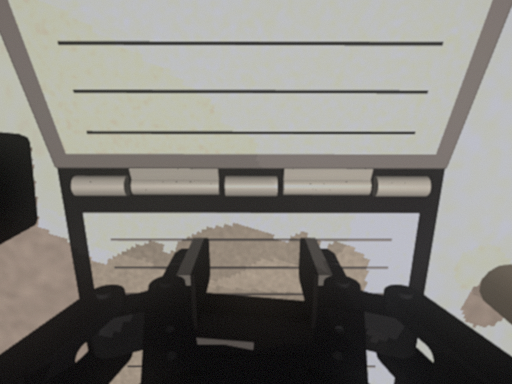

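View pics/s2.png

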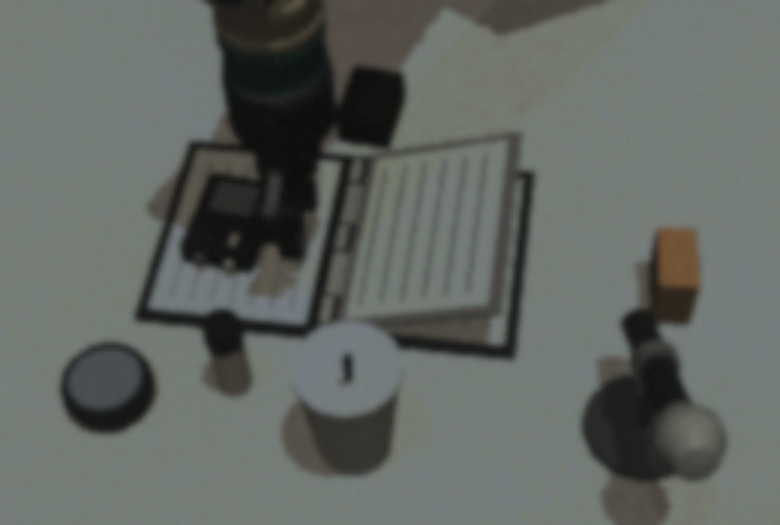

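The fingers stand between the spine and the pack without contact. Now the push.

play_rows(
  rot=[
    [0, 0, 0],
    [0, 0, 0],
    [0, 0, 0],
    [0, 0, 0],
    [0, 0, 0],
    [0, 0, 0],
    [0, 0, 0],
    [0, 0, 0],
    [0, 0, 0],
    [0, 0, 0],
    [0, 0, 0],
    [0, 0, 0],
  ],
  xyz=[
    [-0.003, 0, 0],
    [-0.008, 0, 0],
    [-0.013, 0, 0],
    [-0.018, 0, 0],
    [-0.023, 0, 0],
    [-0.028, 0, 0],
    [-0.034, 0, 0],
    [-0.04, 0, 0],
    [-0.046, 0, 0],
    [-0.052, 0, 0],
    [-0.056, 0, 0],
    [-0.058, 0, 0],
  ],
  jaw=[50, 50, 50, 50, 50, 50, 50, 50, 50, 50, 50, 50],
)

```text
time: 4.8
tool_pos: [569.9, -111.7, 30.3]
orientation: [-0.0, 0.589, 0.808, 0.0]
ft_force: [-0.3, 1.5, -0.3]
gripper_width: 42.4
```

```bash
python3 - <<'E'
from h import *
apply([0,0,0],[-.058,0,0])
s=sensors.read_state();print(tobook(s['tool_pos']),s['ft_force'],tobook(getcmd()[0]))
a=capture('scene')['color'][85:260,120:380];cv2.imwrite('pics/s3.png',cv2.resize(a,None,fx=3,fy=3))
E
```

```text
[  0.17875053 -89.63849492  30.33671701] [-0.27812609  1.50081361 -0.30666134] [ -0.57616128 -89.92834119  30.37893075]
```

View pics/s3.png

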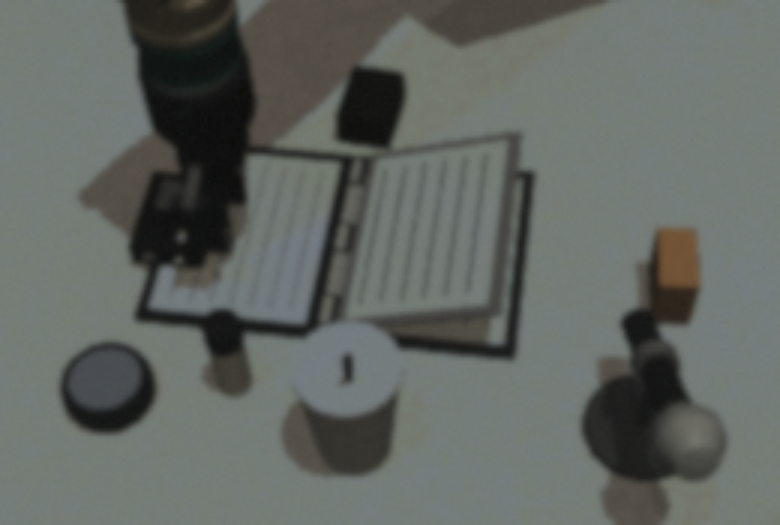

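The pack is moving squarely and now overhangs the outer edge. I'll keep pushing until it's off.

play_rows(
  rot=[
    [0, 0, 0],
    [0, 0, 0],
    [0, 0, 0],
    [0, 0, 0],
    [0, 0, 0],
    [0, 0, 0],
    [0, 0, 0],
    [0, 0, 0],
    [0, 0, 0],
    [0, 0, 0],
    [0, 0, 0],
    [0, 0, 0],
    [0, 0, 0],
    [0, 0, 0],
  ],
  xyz=[
    [-0.003, 0, 0],
    [-0.008, 0, 0],
    [-0.013, 0, 0],
    [-0.018, 0, 0],
    [-0.023, 0, 0],
    [-0.028, 0, 0],
    [-0.034, 0, 0],
    [-0.04, 0, 0],
    [-0.046, 0, 0],
    [-0.052, 0, 0],
    [-0.058, 0, 0],
    [-0.064, 0, 0],
    [-0.07, 0, 0],
    [-0.072, 0, 0],
  ],
  jaw=[50, 50, 50, 50, 50, 50, 50, 50, 50, 50, 50, 50, 50, 50],
)

```text
time: 6.6
tool_pos: [592.1, -180.4, 30.4]
orientation: [0.0, 0.589, 0.808, 0.0]
ft_force: [-0.5, 1.5, -0.2]
gripper_width: 42.8
```

```bash
python3 - <<'E'
from h import *
apply([0,0,0],[-.072,0,0])
s=sensors.read_state();print(tobook(s['tool_pos']),s['ft_force'],tobook(getcmd()[0]))
a=capture('scene')['color'][85:260,120:380];cv2.imwrite('pics/s4.png',cv2.resize(a,None,fx=3,fy=3))
E
```

```text
[ 1.19200426e-01 -1.61887283e+02  3.03951603e+01] [-0.47298786  1.49402996 -0.23915174] [  -0.81727448 -161.9279363    30.39191924]
```

View pics/s4.png

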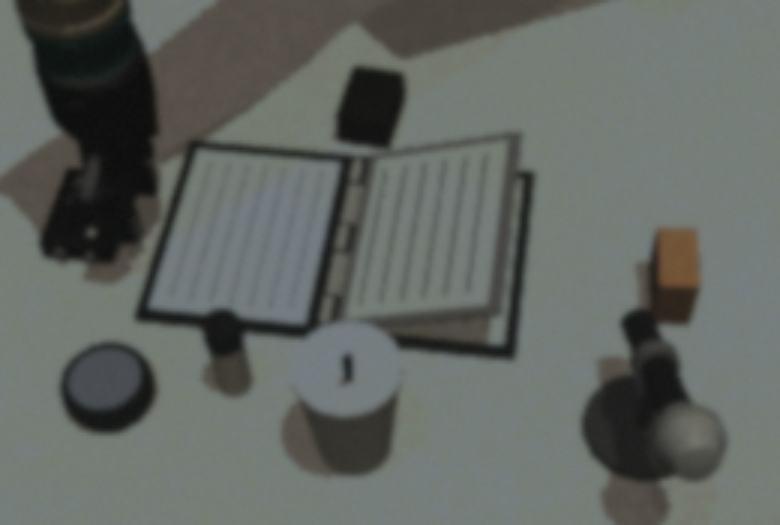

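The pack is fully off the book, with the finger face about 28 mm beyond the outer edge. Next I'll plan the leaf path.

```bash
cat >> h.py <<'E'
L=19.
def tcp_from_C(C,tilt): # C (y,z) of the -y tip corner, book frame
    t=np.deg2rad(tilt);z=np.array([-np.sin(t),-np.cos(t)]);x=np.array([np.cos(t),-np.sin(t)])
    q=np.array(C)-L*z+11*x;return [0.,q[0],q[1]]
def Cpath(thd,back=18.,t0=30.):
    th=np.deg2rad(thd);r=140-back
    if thd<=90-t0:
        t=t0;u=np.array([np.sin(np.deg2rad(t)),np.cos(np.deg2rad(t))])
        E=np.array([140*np.cos(th)+2*np.sin(th),7+140*np.sin(th)-2*np.cos(th)]);C=E-back*u
    else:
        t=max(0,t0*(110-thd)/(20+t0));C=np.array([r*np.cos(th)+2*np.sin(th),7+r*np.sin(th)-2*np.cos(th)])
    return C,t
E
python3 - <<'E'
from h import *
np.set_printoptions(precision=4,suppress=True)
C,t=Cpath(19);x=np.array([np.cos(np.pi/6),-.5])
for nm,q in (('above',C+25*x+[0,100]),('down',C+25*x),('near',C+4*x)):
    p=tcp_from_C(q,t);print(nm,q,p,delta(p,t))
E
```

```text
above [145.6744 122.6   ] [0.0, np.float64(164.70065142905847), np.float64(133.55452987658776)] (array([ -0.1, -30. ,  -0.2]), array([ 0.3266, -0.0003, -0.1032]))
down [145.6744  22.6   ] [0.0, np.float64(164.70065142905847), np.float64(33.55452987658775)] (array([ -0.1, -30. ,  -0.2]), array([ 0.3266, -0.0003, -0.0032]))
near [127.4878  33.1   ] [0.0, np.float64(146.51411794958523), np.float64(44.05452987658775)] (array([ -0.1, -30. ,  -0.2]), array([ 0.3084, -0.0002, -0.0137]))
```

play_rows(
  rot=[
    [0, 0, 0],
    [0, 0, 0],
    [0, 0, 0],
    [0, 0, 0],
    [0, 0, 0],
    [0, -3, 0],
    [0, -8, 0],
    [0, -14, 0],
    [0, -20, 0],
    [0, -25, 0],
    [0, -28, 0],
    [0, -30, 0],
    [0, -30, 0],
    [0, -30, 0],
    [0, -30, 0],
  ],
  xyz=[
    [0.008, 0, 0],
    [0.02, 0, -0.01],
    [0.025, 0, -0.04],
    [0.03, 0, -0.08],
    [0.045, 0, -0.11],
    [0.07, 0, -0.125],
    [0.11, 0, -0.13],
    [0.15, 0, -0.13],
    [0.195, 0, -0.13],
    [0.24, 0, -0.125],
    [0.28, 0, -0.12],
    [0.31, 0, -0.11],
    [0.322, 0, -0.105],
    [0.326, 0, -0.103],
    [0.326, 0, -0.103],
  ],
  jaw=[50, 50, 50, 50, 50, 50, 50, 50, 50, 50, 50, 50, 50, 50, 50],
)

```text
time: 8.52
tool_pos: [492.0, 129.8, 133.7]
orientation: [0.209, 0.569, 0.781, -0.152]
ft_force: [0.0, -0.4, -0.9]
gripper_width: 42.6
```

```bash
python3 - <<'E'
from h import *
np.set_printoptions(precision=4,suppress=True)
apply([0,-30,0],[.326,0,-.103])
s=sensors.read_state();print(s['time'],s['joints'],tobook(s['tool_pos']),s['ft_force'],tobook(getcmd()[0]),np.abs(rm(s['orientation'])-tool(30)).max())
f=lambda a:np.clip(cv2.resize(a,None,fx=3,fy=3,interpolation=cv2.INTER_CUBIC)*1.6,0,255)
cv2.imwrite('pics/s5.png',f(capture('scene')['color'][85:260,120:380]))
cv2.imwrite('pics/t5.png',f(capture('top')['color'][120:310,175:430]))
C,t=Cpath(19);x=np.array([np.cos(np.pi/6),-.5])
for g in (25,4): print(delta(tcp_from_C(C+g*x,t),t))
E
```

```text
8.525 [ 0.3982  0.2324 -0.434   0.9536 -0.5216  1.6706] [  0.7167 164.0919 133.7319] [ 0.0276 -0.3802 -0.901 ] [  0.304  164.0887 133.3331] 0.0023607772188472542
(array([-0.1,  0. , -0.2]), array([ 0.0504, -0.0003,  0.0861]))
(array([-0.1,  0. , -0.2]), array([ 0.0294, -0.0002,  0.0861]))[ WARN:0@1.764] global loadsave.cpp:1063 imwrite_ Unsupported depth image for selected encoder is fallbacked to CV_8U.
```

View pics/s5.png

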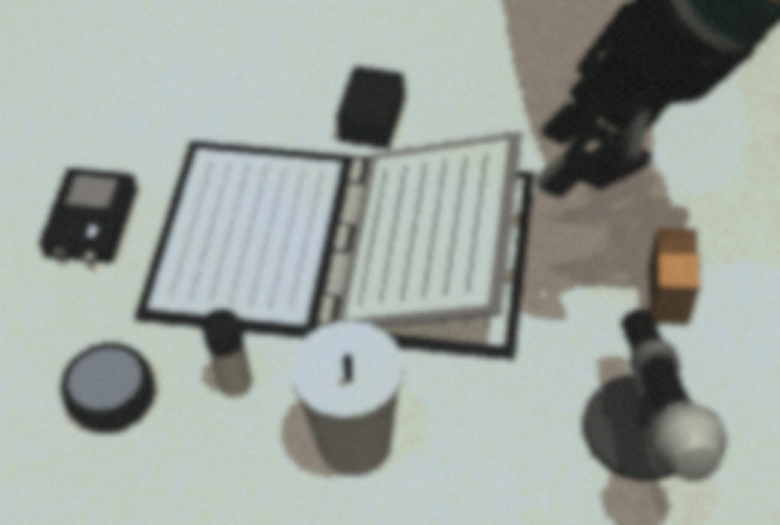

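View pics/t5.png

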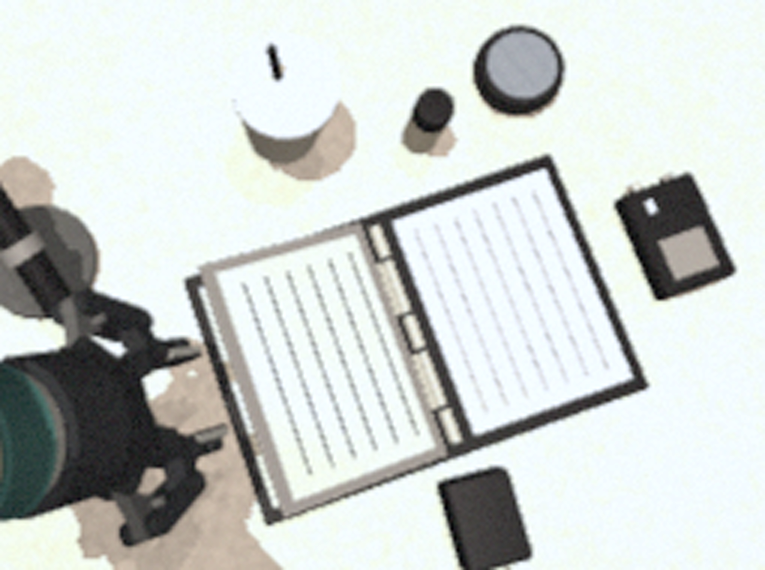

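```bash
python3 - <<'E'
from h import *
t=capture('top');s=capture('scene')
a,b=np.array([198.,224]),np.array([120+637/3,85+318/3])
X,e=tri([(ray(t,a)[0],ray(t,a)[1][0]),(ray(s,b)[0],ray(s,b)[1][0])]);print(tobook(X),e)
for q,w in (((160,168),(120+693/3,85+452/3)),((183,203),(120+662/3,85+375/3))):
    X,e=tri([(ray(t,q)[0],ray(t,q)[1][0]),(ray(s,w)[0],ray(s,w)[1][0])]);print(tobook(X),e)
E
```

```text
[ 85.25978823 224.78880769  59.37122532] [np.float64(2.132545303607886), np.float64(2.1325453036078326)]
[209.40289946 257.75182959  97.63831156] [np.float64(2.2046318870541173), np.float64(2.204631887054071)]
[134.94006638 240.93842493  66.0808231 ] [np.float64(3.2639388766516713), np.float64(3.263938876651666)]
```

The pack now lies flat and clear of the book, at about (675,237) in the top crop. The mic's tail end is at book coordinates (85,225,60). I'll shift 12 mm away from it, go down, then approach the edge.

play_rows(
  rot=[
    [0, 0, 0],
    [0, 0, 0],
    [0, 0, 0],
    [0, 0, 0],
    [0, 0, 0],
    [0, 0, 0],
    [0, 0, 0],
    [0, 0, 0],
    [0, 0, 0],
    [0, 0, 0],
  ],
  xyz=[
    [0.004, -0.006, 0.01],
    [0.015, -0.012, 0.03],
    [0.03, -0.012, 0.055],
    [0.042, -0.012, 0.075],
    [0.049, -0.012, 0.084],
    [0.05, -0.012, 0.086],
    [0.047, -0.012, 0.086],
    [0.04, -0.012, 0.086],
    [0.035, -0.012, 0.086],
    [0.033, -0.012, 0.086],
  ],
  jaw=[50, 50, 50, 50, 50, 50, 50, 50, 50, 50],
)

```text
time: 9.98
tool_pos: [485.2, 112.6, 43.1]
orientation: [0.21, 0.569, 0.781, -0.152]
ft_force: [0.4, 0.0, -0.1]
gripper_width: 42.3
```

```bash
python3 - <<'E'
from h import *
np.set_printoptions(precision=4,suppress=True)
apply([0,0,0],[.033,-.012,.086])
s=sensors.read_state();print(s['time'],tobook(s['tool_pos']),s['ft_force'],tobook(getcmd()[0]))
f=lambda a:np.clip(cv2.resize(a,None,fx=4,fy=4,interpolation=cv2.INTER_CUBIC)*1.6,0,255).astype('uint8')
cv2.imwrite('pics/s6.png',f(capture('scene')['color'][100:240,220:400]))
cv2.imwrite('pics/w6.png',capture('wrist')['color'])
E
```

```text
9.975 [-11.0076 149.7981  43.0665] [ 0.3889  0.     -0.1316] [-11.7703 149.6915  42.361 ]
```

View pics/s6.png

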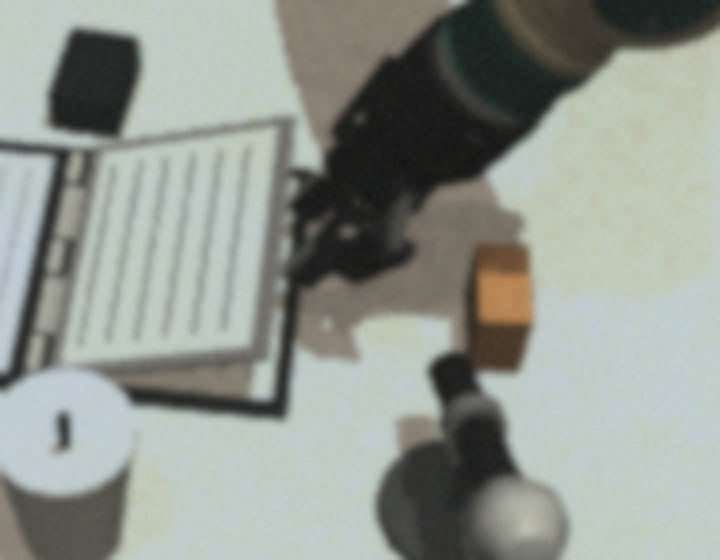

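View pics/w6.png

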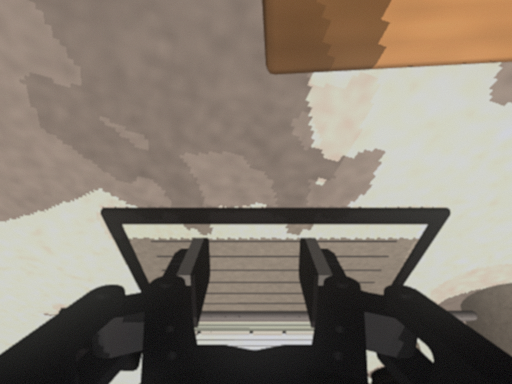

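```bash
cat > plan.py <<'E'
from h import *
import sys
ths=[float(a) for a in sys.argv[1:]]
ref=getcmd();x0=tobook(ref[0])[0]
for th in ths:
    C,t=Cpath(th);p=tcp_from_C(C,t);p[0]=x0;r,d=delta(p,t,ref);print(th,round(t,1),np.round(C,1),r.tolist(),np.round(d,3).tolist())
E
python3 plan.py 16 19 22 25 28 31 34 37 40 43 46 49 52 55 58 60
```

```text
16.0 30.0 [126.1  28.1] [-0.1, 0.0, -0.2] [-0.002, 0.0, 0.005]
19.0 30.0 [124.   35.1] [-0.1, 0.0, -0.2] [-0.008, 0.0, 0.0]
22.0 30.0 [121.6  42. ] [-0.1, 0.0, -0.2] [-0.013, 0.0, -0.005]
25.0 30.0 [118.7  48.8] [-0.1, 0.0, -0.2] [-0.019, 0.0, -0.009]
28.0 30.0 [115.6  55.4] [-0.1, 0.0, -0.2] [-0.025, 0.0, -0.013]
31.0 30.0 [112.   61.8] [-0.1, 0.0, -0.2] [-0.031, 0.0, -0.017]
34.0 30.0 [108.2  68. ] [-0.1, 0.0, -0.2] [-0.038, 0.0, -0.02]
37.0 30.0 [104.   74.1] [-0.1, 0.0, -0.2] [-0.044, 0.0, -0.024]
40.0 30.0 [99.5 79.9] [-0.1, 0.0, -0.2] [-0.051, 0.0, -0.026]
43.0 30.0 [94.8 85.4] [-0.1, 0.0, -0.2] [-0.058, 0.0, -0.029]
46.0 30.0 [89.7 90.7] [-0.1, 0.0, -0.2] [-0.065, 0.0, -0.031]
49.0 30.0 [84.4 95.8] [-0.1, 0.0, -0.2] [-0.072, 0.0, -0.033]
52.0 30.0 [ 78.8 100.5] [-0.1, 0.0, -0.2] [-0.08, 0.0, -0.034]
55.0 30.0 [ 72.9 104.9] [-0.1, 0.0, -0.2] [-0.087, 0.0, -0.035]
58.0 30.0 [ 66.9 109.1] [-0.1, 0.0, -0.2] [-0.094, 0.0, -0.035]
60.0 30.0 [ 62.7 111.7] [-0.1, 0.0, -0.2] [-0.099, 0.0, -0.036]
```

First move only to the equivalent of 31°, then check.

play_rows(
  rot=[
    [0, 0, 0],
    [0, 0, 0],
    [0, 0, 0],
    [0, 0, 0],
    [0, 0, 0],
    [0, 0, 0],
    [0, 0, 0],
  ],
  xyz=[
    [-0.003, 0, 0],
    [-0.008, 0, 0],
    [-0.013, 0, -0.005],
    [-0.019, 0, -0.009],
    [-0.025, 0, -0.013],
    [-0.031, 0, -0.017],
    [-0.031, 0, -0.017],
  ],
  jaw=[50, 50, 50, 50, 50, 50, 50],
)

```text
time: 10.95
tool_pos: [491.2, 95.1, 73.5]
orientation: [0.21, 0.569, 0.781, -0.152]
ft_force: [0.2, 0.2, 0.5]
gripper_width: 42.4
```

```bash
python3 - <<'E'
from h import *
np.set_printoptions(precision=4,suppress=True)
apply([0,0,0],[-.031,0,-.017])
s=sensors.read_state();print(s['time'],tobook(s['tool_pos']),s['ft_force'],tobook(getcmd()[0]))
f=lambda a:np.clip(cv2.resize(a,None,fx=4,fy=4,interpolation=cv2.INTER_CUBIC)*1.6,0,255).astype('uint8')
cv2.imwrite('pics/s7.png',f(capture('scene')['color'][100:240,220:400]))
E
python3 plan.py 34 37 40 43 46 49 52 55 58 60 64 68 72 76 80 84 88
```

```text
10.95 [-10.7883 131.3423  73.4934] [0.1981 0.1989 0.4929] [-11.8231 131.3502  72.5867]
34.0 30.0 [108.2  68. ] [-0.1, 0.0, -0.2] [-0.007, 0.0, -0.004]
37.0 30.0 [104.   74.1] [-0.1, 0.0, -0.2] [-0.013, 0.0, -0.007]
40.0 30.0 [99.5 79.9] [-0.1, 0.0, -0.2] [-0.02, 0.0, -0.009]
43.0 30.0 [94.8 85.4] [-0.1, 0.0, -0.2] [-0.027, 0.0, -0.012]
46.0 30.0 [89.7 90.7] [-0.1, 0.0, -0.2] [-0.034, 0.0, -0.014]
49.0 30.0 [84.4 95.8] [-0.1, 0.0, -0.2] [-0.041, 0.0, -0.016]
52.0 30.0 [ 78.8 100.5] [-0.1, 0.0, -0.2] [-0.048, 0.0, -0.017]
55.0 30.0 [ 72.9 104.9] [-0.1, 0.0, -0.2] [-0.056, 0.0, -0.018]
58.0 30.0 [ 66.9 109.1] [-0.1, 0.0, -0.2] [-0.063, 0.0, -0.018]
60.0 30.0 [ 62.7 111.7] [-0.1, 0.0, -0.2] [-0.068, 0.0, -0.018]
64.0 27.6 [ 55.3 115.8] [-0.1, 2.4, -0.2] [-0.077, 0.0, -0.019]
68.0 25.2 [ 47.6 119.4] [-0.1, 4.8, -0.2] [-0.087, 0.0, -0.018]
72.0 22.8 [ 39.6 122.4] [-0.1, 7.2, -0.2] [-0.096, 0.0, -0.018]
76.0 20.4 [ 31.5 124.9] [-0.1, 9.6, -0.2] [-0.105, 0.0, -0.016]
80.0 18.0 [ 23.2 126.8] [-0.1, 12.0, -0.2] [-0.114, 0.0, -0.014]
84.0 15.6 [ 14.7 128.1] [-0.1, 14.4, -0.2] [-0.123, 0.0, -0.011]
88.0 13.2 [  6.3 128.9] [-0.1, 16.8, -0.2] [-0.131, 0.0, -0.008]
```

View pics/s7.png

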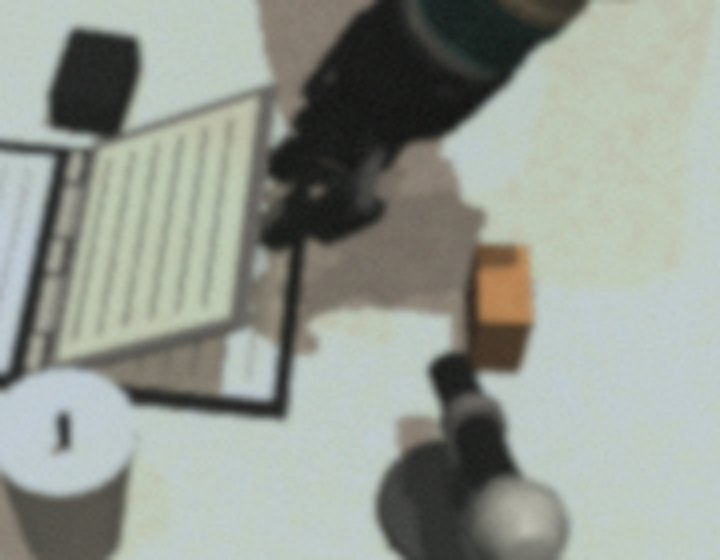

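The leaf follows with almost no force. I'll continue on the arc.

play_rows(
  rot=[
    [0, 0, 0],
    [0, 0, 0],
    [0, 0, 0],
    [0, 0, 0],
    [0, 0, 0],
    [0, 0, 0],
    [0, 0, 0],
    [0, 0, 0],
    [0, 0, 0],
    [0, 0, 0],
    [0, 2.4, 0],
    [0, 4.8, 0],
    [0, 7.2, 0],
    [0, 9.6, 0],
    [0, 9.6, 0],
  ],
  xyz=[
    [-0.007, 0, -0.004],
    [-0.013, 0, -0.007],
    [-0.02, 0, -0.009],
    [-0.027, 0, -0.012],
    [-0.034, 0, -0.014],
    [-0.041, 0, -0.016],
    [-0.048, 0, -0.017],
    [-0.056, 0, -0.018],
    [-0.063, 0, -0.018],
    [-0.068, 0, -0.018],
    [-0.077, 0, -0.019],
    [-0.087, 0, -0.018],
    [-0.096, 0, -0.018],
    [-0.105, 0, -0.016],
    [-0.105, 0, -0.016],
  ],
  jaw=[50, 50, 50, 50, 50, 50, 50, 50, 50, 50, 50, 50, 50, 50, 50],
)

```text
time: 12.88
tool_pos: [516.5, 15.3, 139.5]
orientation: [0.144, 0.58, 0.795, -0.104]
ft_force: [0.2, 0.4, 0.2]
gripper_width: 42.7
```

```bash
python3 - <<'E'
from h import *
np.set_printoptions(precision=4,suppress=True)
apply([0,9.6,0],[-.105,0,-.016])
s=sensors.read_state();print(s['time'],tobook(s['tool_pos']),s['ft_force'],tobook(getcmd()[0]))
f=lambda a:np.clip(cv2.resize(a,None,fx=3,fy=3,interpolation=cv2.INTER_CUBIC)*1.6,0,255).astype('uint8')
cv2.imwrite('pics/s8.png',f(capture('scene')['color'][70:260,130:390]))
E
python3 plan.py 80 84 88 92 96 100 104 108 112 116 120 124 128 132 136
```

```text
12.875 [-11.3676  47.6297 139.5375] [0.1919 0.4275 0.2139] [-12.0818  48.4299 138.9581]
80.0 18.0 [ 23.2 126.8] [-0.1, 2.4, -0.2] [-0.009, 0.0, 0.001]
84.0 15.6 [ 14.7 128.1] [-0.1, 4.8, -0.2] [-0.018, 0.0, 0.002]
88.0 13.2 [  6.3 128.9] [-0.1, 7.2, -0.2] [-0.028, 0.0, 0.004]
92.0 10.8 [ -2.3 129. ] [-0.1, 9.6, -0.2] [-0.036, 0.0, 0.006]
96.0 8.4 [-10.8 128.5] [-0.1, 12.0, -0.2] [-0.045, 0.0, 0.01]
100.0 6.0 [-19.2 127.5] [-0.1, 14.4, -0.2] [-0.054, 0.0, 0.013]
104.0 3.6 [-27.6 125.9] [-0.1, 16.8, -0.2] [-0.062, 0.0, 0.017]
108.0 1.2 [-35.8 123.6] [-0.1, 19.2, -0.2] [-0.07, 0.0, 0.022]
112.0 0 [-43.8 120.9] [-0.1, 20.4, -0.2] [-0.076, 0.0, 0.028]
116.0 0 [-51.7 117.5] [-0.1, 20.4, -0.2] [-0.083, 0.0, 0.033]
120.0 0 [-59.3 113.7] [-0.1, 20.4, -0.2] [-0.088, 0.0, 0.04]
124.0 0 [-66.6 109.3] [-0.1, 20.4, -0.2] [-0.094, 0.0, 0.046]
128.0 0 [-73.5 104.4] [-0.1, 20.4, -0.2] [-0.099, 0.0, 0.053]
132.0 0 [-80.1  99. ] [-0.1, 20.4, -0.2] [-0.103, 0.0, 0.061]
136.0 0 [-86.4  93.2] [-0.1, 20.4, -0.2] [-0.107, 0.0, 0.068]
```

View pics/s8.png

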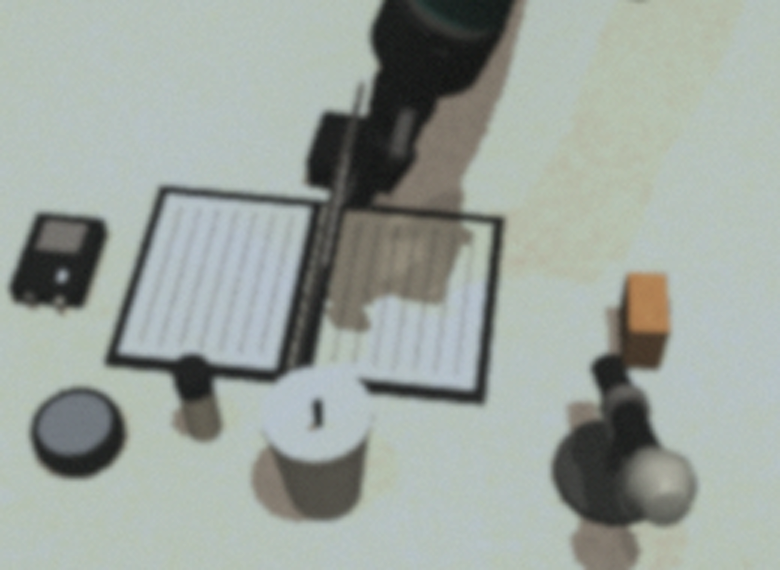

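The leaf is nearly upright, seen edge-on at x≈345 in the crop. Carrying on over the top.

play_rows(
  rot=[
    [0, 2.4, 0],
    [0, 4.8, 0],
    [0, 7.2, 0],
    [0, 9.6, 0],
    [0, 12, 0],
    [0, 14.4, 0],
    [0, 16.8, 0],
    [0, 19.2, 0],
    [0, 20.4, 0],
    [0, 20.4, 0],
    [0, 20.4, 0],
    [0, 20.4, 0],
    [0, 20.4, 0],
    [0, 20.4, 0],
    [0, 20.4, 0],
    [0, 20.4, 0],
  ],
  xyz=[
    [-0.009, 0, 0.001],
    [-0.018, 0, 0.002],
    [-0.028, 0, 0.004],
    [-0.036, 0, 0.006],
    [-0.045, 0, 0.01],
    [-0.054, 0, 0.013],
    [-0.062, 0, 0.017],
    [-0.07, 0, 0.022],
    [-0.076, 0, 0.028],
    [-0.083, 0, 0.033],
    [-0.088, 0, 0.04],
    [-0.094, 0, 0.046],
    [-0.099, 0, 0.053],
    [-0.103, 0, 0.061],
    [-0.107, 0, 0.068],
    [-0.107, 0, 0.068],
  ],
  jaw=[50, 50, 50, 50, 50, 50, 50, 50, 50, 50, 50, 50, 50, 50, 50, 50],
)

```text
time: 14.92
tool_pos: [553.7, -101.9, 111.8]
orientation: [-0.0, 0.589, 0.808, -0.0]
ft_force: [0.3, -0.4, 1.1]
gripper_width: 42.7
```

```bash
python3 - <<'E'
from h import *
np.set_printoptions(precision=4,suppress=True)
apply([0,20.4,0],[-.107,0,.068])
s=sensors.read_state();print(s['time'],tobook(s['tool_pos']),s['ft_force'],tobook(getcmd()[0]))
f=lambda a:np.clip(cv2.resize(a,None,fx=3,fy=3,interpolation=cv2.INTER_CUBIC)*1.6,0,255).astype('uint8')
cv2.imwrite('pics/s9.png',f(capture('scene')['color'][70:260,130:390]))
E
python3 plan.py 136 140 144 148 152 156 160 164 168 171 174 177 180
```

```text
14.925 [-12.1697 -75.3518 111.8229] [ 0.3218 -0.3608  1.1478] [-12.5046 -75.5662 112.5425]
136.0 0 [-86.4  93.2] [-0.0, 0.0, -0.2] [0.0, -0.0, 0.0]
140.0 0 [-92.2  87. ] [-0.0, 0.0, -0.2] [-0.006, 0.0, 0.007]
144.0 0 [-97.5  80.3] [-0.0, 0.0, -0.2] [-0.011, 0.0, 0.013]
148.0 0 [-102.4   73.3] [-0.0, 0.0, -0.2] [-0.016, 0.0, 0.02]
152.0 0 [-106.8   66. ] [-0.0, 0.0, -0.2] [-0.02, 0.0, 0.028]
156.0 0 [-110.6   58.4] [-0.0, 0.0, -0.2] [-0.024, 0.0, 0.035]
160.0 0 [-114.    50.6] [-0.0, 0.0, -0.2] [-0.027, 0.0, 0.043]
164.0 0 [-116.7   42.6] [-0.0, 0.0, -0.2] [-0.03, 0.0, 0.051]
168.0 0 [-118.9   34.3] [-0.0, 0.0, -0.2] [-0.032, 0.0, 0.059]
171.0 0 [-120.2   28.1] [-0.0, 0.0, -0.2] [-0.034, 0.0, 0.066]
174.0 0 [-121.1   21.7] [-0.0, 0.0, -0.2] [-0.034, 0.0, 0.072]
177.0 0 [-121.7   15.4] [-0.0, 0.0, -0.2] [-0.035, 0.0, 0.078]
180.0 0 [-122.    9.] [-0.0, 0.0, -0.2] [-0.035, 0.0, 0.084]
```

View pics/s9.png

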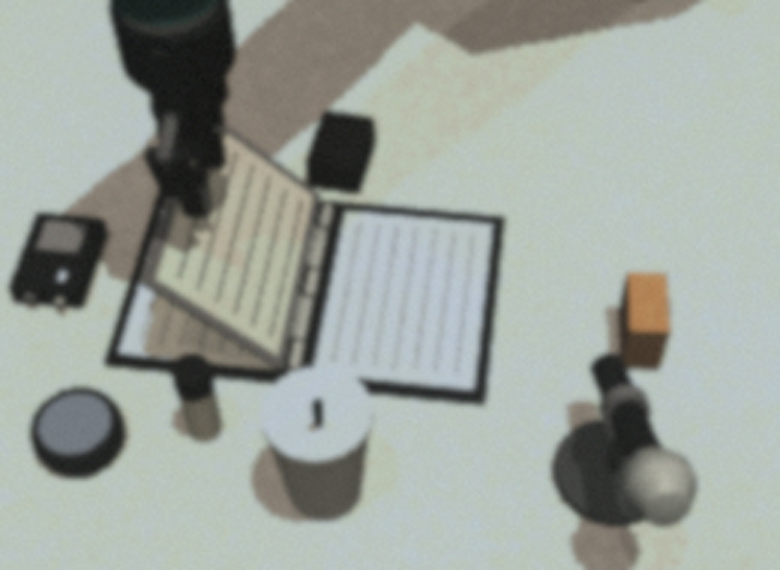

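The leaf is over the spine at about 136°, with light force. Now the way down.

play_rows(
  rot=[
    [0, 0, 0],
    [0, 0, 0],
    [0, 0, 0],
    [0, 0, 0],
    [0, 0, 0],
    [0, 0, 0],
    [0, 0, 0],
    [0, 0, 0],
    [0, 0, 0],
    [0, 0, 0],
    [0, 0, 0],
    [0, 0, 0],
    [0, 0, 0],
  ],
  xyz=[
    [-0.006, 0, 0.007],
    [-0.011, 0, 0.013],
    [-0.016, 0, 0.02],
    [-0.02, 0, 0.028],
    [-0.024, 0, 0.035],
    [-0.027, 0, 0.043],
    [-0.03, 0, 0.051],
    [-0.032, 0, 0.059],
    [-0.034, 0, 0.066],
    [-0.034, 0, 0.072],
    [-0.035, 0, 0.076],
    [-0.035, 0, 0.08],
    [-0.035, 0, 0.08],
  ],
  jaw=[50, 50, 50, 50, 50, 50, 50, 50, 50, 50, 50, 50, 50],
)

```text
time: 16.6
tool_pos: [564.4, -134.7, 32.2]
orientation: [-0.0, 0.589, 0.808, -0.0]
ft_force: [0.2, 0.9, 0.1]
gripper_width: 42.7
```

```bash
python3 - <<'E'
from h import *
np.set_printoptions(precision=4,suppress=True)
apply([0,0,0],[-.035,0,.08])
s=sensors.read_state();print(s['time'],tobook(s['tool_pos']),s['ft_force'],tobook(getcmd()[0]))
E
```

```text
16.6 [ -12.1166 -109.8658   32.1785] [0.2481 0.871  0.1148] [ -12.6448 -110.5803   32.5488]
```

play_rows(
  rot=[
    [0, 0, 0],
    [0, 0, 0],
    [0, 0, 0],
    [0, 0, 0],
    [0, 0, 0],
    [0, 0, 0],
  ],
  xyz=[
    [0, 0, 0.001],
    [0, 0, 0.002],
    [0, 0, 0.003],
    [0, 0, 0.004],
    [0, 0, 0.005],
    [0, 0, 0.005],
  ],
  jaw=[50, 50, 50, 50, 50, 50],
)

```text
time: 17.35
tool_pos: [564.6, -134.8, 27.4]
orientation: [-0.0, 0.589, 0.808, -0.0]
ft_force: [-0.3, -0.6, -0.1]
gripper_width: 42.6
```

play_rows(
  rot=[
    [0, 0, 0],
    [0, 0, 0],
    [0, 0, 0],
    [0, 0, 0],
  ],
  xyz=[
    [0, 0, 0.001],
    [0, 0, 0.002],
    [0, 0, 0.003],
    [0, 0, 0.003],
  ],
  jaw=[50, 50, 50, 50],
)

```text
time: 17.85
tool_pos: [564.7, -134.8, 26.0]
orientation: [0.0, 0.589, 0.808, -0.0]
ft_force: [-3.6, 1.7, 10.0]
gripper_width: 43.0
```

play_rows(
  rot=[
    [0, 0, 0],
    [0, 0, 0],
    [0, 0, 0],
  ],
  xyz=[
    [0, 0, 0.001],
    [0, 0, 0.001],
    [0, 0, 0.001],
  ],
  jaw=[50, 50, 50],
)

```text
time: 18.23
tool_pos: [564.8, -134.8, 25.9]
orientation: [0.0, 0.588, 0.809, -0.0]
ft_force: [-5.5, 1.2, 16.0]
gripper_width: 42.9
```

play_rows(
  rot=[
    [0, 0, 0],
    [0, 0, 0],
    [0, 0, 0],
    [0, 0, 0],
    [0, 0, 0],
    [0, 0, 0],
    [0, 0, 0],
    [0, 0, 0],
    [0, 0, 0],
  ],
  xyz=[
    [0, 0, -0.003],
    [0, 0, -0.01],
    [0, 0, -0.03],
    [0, 0, -0.07],
    [0, 0, -0.11],
    [0, 0, -0.15],
    [-0.04, 0, -0.18],
    [-0.09, 0, -0.19],
    [-0.12, 0, -0.2],
  ],
  jaw=[50, 50, 50, 50, 50, 50, 50, 50, 50],
)

```text
time: 19.35
tool_pos: [602.3, -251.1, 224.3]
orientation: [0.001, 0.589, 0.808, -0.0]
ft_force: [0.1, 0.5, -0.8]
gripper_width: 42.4
```

play_rows(
  rot=[
    [0, 0, 0],
    [0, 0, 0],
    [0, 0, 0],
    [0, 0, 0],
    [0, 0, 0],
    [0, 0, 0],
  ],
  xyz=[
    [-0.04, 0, 0],
    [-0.09, 0, 0],
    [-0.13, 0, 0],
    [-0.15, 0, 0],
    [-0.15, 0, 0],
    [-0.15, 0, 0],
  ],
  jaw=[50, 50, 50, 50, 50, 50],
)

```text
time: 20.1
tool_pos: [647.3, -390.8, 223.1]
orientation: [-0.001, 0.588, 0.809, 0.0]
ft_force: [1.4, -0.3, 0.5]
gripper_width: 42.9
```

```bash
python3 - <<'E'
from h import *
s=sensors.read_state();print(s['time'],tobook(s['tool_pos']),s['ft_force'])
f=lambda a:np.clip(cv2.resize(a,None,fx=3,fy=3,interpolation=cv2.INTER_CUBIC)*1.6,0,255).astype('uint8')
cv2.imwrite('pics/s10.png',f(capture('scene')['color'][70:260,120:380]))
cv2.imwrite('pics/t10.png',f(capture('top')['color'][120:310,175:430]))
E
```

```text
20.1 [ -12.4398835  -379.02306484  223.12418633] [ 1.35262812 -0.25419205  0.48080792]
```

View pics/s10.png

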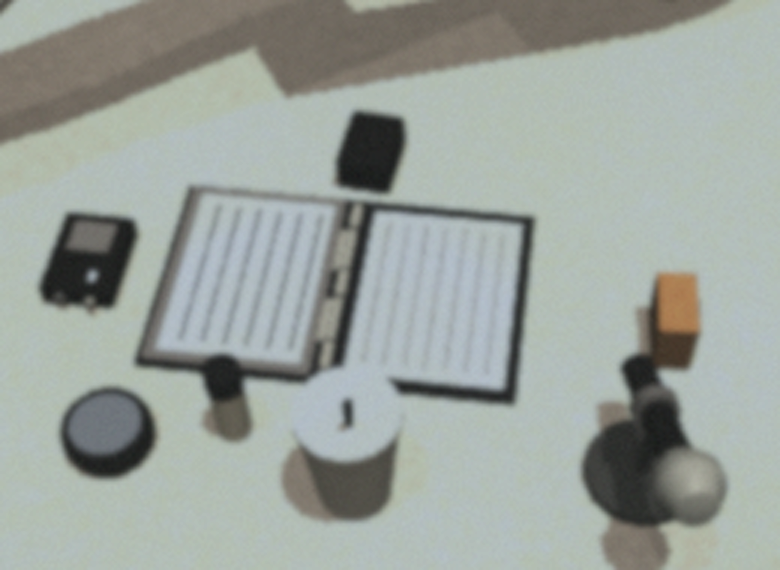

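View pics/t10.png

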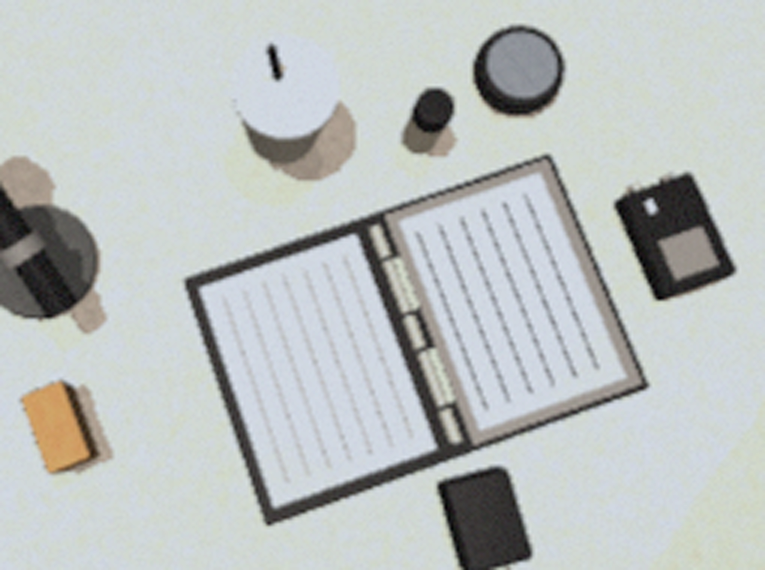

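Both views show the leaf flat, with an even 5 mm margin all round. The pack is flat on the table at (675,237) in the top crop, and the other items haven't moved. While pressing, the fingertip height held at about 26 mm as the force rose from 10 to 16 N, so the leaf had reached a firm stop. Handing in.

```bash
python3 -c "
from bench import sign_off
print(sign_off())"
```

```text
the job is handed in; nothing more can be done
None
```

The job is done and handed in at about 20 s of the 61 s allowed. I pushed the pack off the outer edge of the bare page, then pushed the leaf over its spine and pressed it flat on that page.

**Pack:** It went off squarely under both fingertips with about 1.5 N showing. In the last pictures it lies flat on the table, clear of the book, and it never tipped over.

**Leaf:** The readings between moves showed about 1 N or less as it went over. I pressed it at 10 N and then 16 N, and the height stayed the same (26.0, then 25.9 mm), so it was on a firm stop. I judged the final flatness from that stop and from the even margin in the scene and top pictures. I did not triangulate the leaf's edge height at the end.

**Other items:** The cup, brick, mic, battery box, lens and marker look unmoved in both views. The arm ended well clear, touching nothing.

**Disagreements:** My early height estimates scattered by a few millimetres: the board's corners came out between 0 and 6 mm, against 5 mm in the text. With the jaws half open, the fingertips seemed to stand about 17 mm ahead of the TCP, not 19 mm. The move down to contact allowed for that.

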